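# Pin the microscope's specimen slide for transport

## Task

Lock the microscope's specimen slide for transport: take the red-knobbed taper pin from the wooden rack, stand its tip in the brass-collared hole of the slide's carriage, and slide the tip, carriage and all, along the covered bed beneath until it drops into the hidden lock hole. Then press the pin fully home, so that its taper pulls the carriage into line and its collar sits down on the carriage, and let go. Put no load on the glass plate and leave the other things on the bench where they are.

Things in the scene. Friction and masses are not known exactly. Their poses are not given: they have to be found in the camera images.
- stage: fixed base casting of the one-axis specimen slide, cream, 150 x 296 mm, on the bench. Origin: centre of its underside, at bench level; z up. The carriage slides along its y; the carriage's hole stays on the line x = -52 mm, near the long edge with the millimetre scale.
- bed (a point): point on the stage's steel bed under the line of the carriage's hole (stage frame x = -52, y = 0, z = 40 mm), 3 mm below the carriage's underside. Exactly on that line, covered by the carriage, is one lock hole, 13.5 mm wide, 28 mm deep. It comes under the carriage's hole at some carriage reading between 0.020 and 0.050, different each time; it cannot be seen.
- carriage (a joint): position of the dark flat carriage (140 x 170 mm, 12 mm thick, top face 55 mm above the bench) along the stage's +y, in m, 0 to 0.060 between its stops. It starts between 0 and 0.010. It glides with about 4 N of friction and stays where it is left.
- bore (a point): centre of the mouth of the carriage's through hole (14 mm wide, slight chamfer, flat brass collar), level with the carriage's top face, 55 mm above the bench. Moves with the carriage: at joint value q it is at x = -52 mm, y = -30 mm + q in the stage's frame.
- glass (a point): centre of the top face of the clear glass specimen plate, 80 x 100 mm, let into the carriage, 0.5 mm proud of its top; its near edge is 32 mm from the hole's centre. Fragile.
- pin: loose taper pin, about 90 g, standing upright in one of the rack's sockets. Origin: centre of its tip; z up the pin. Steel shank 38 mm long, 6 mm wide just above the tip (end chamfered to 4 mm) growing evenly to 13 mm at 24 mm, then parallel; collar 24 mm wide, 38 to 43 mm above the tip. Fully home the collar rests on the carriage, the tip 17 mm above the bench; that may take a push of up to 15 N.
- knob (a point): middle of the pin's round red knurled knob, 60 mm above the tip on the pin's axis. The knob is 22 mm wide from 47 to 73 mm above the tip; its top is at 77 mm. With the tip on the bed in the carriage's hole the collar stands 23 mm above the carriage.
- rack: fixed block of brown wood, 186 x 56 mm, 45 mm high, with three upright sockets 14.5 mm wide in a row along its x, 62 mm apart, the middle one at its centre. Each holds one accessory, whose collar rests on the top; which is in which differs. Origin: centre of the underside.
- gauge: bystander in a rack socket: the same shank with a black mushroom head 26 mm wide, top 73 mm above its tip. Origin at its tip, z up.
- needle_holder: bystander in a rack socket: the same shank with a slim aluminium handle 12 mm wide, top 83 mm above its tip. Origin at its tip, z up.
- lens: bystander: black auxiliary lens, 48 mm wide, 30 mm high, lying on the bench. Origin: centre of its underside.
- tweezers: bystander: steel tweezers 117 mm long, 8 mm high, lying on the bench. Origin: middle of the underside; x along them.
- petri: bystander: clear shallow dish 90 mm wide, 16 mm high. Origin: centre of its underside.
- sample_box: bystander: cardboard sample box 90 x 65 x 33 mm. Origin: centre of its underside.
- loupe: bystander: black eye loupe 40 mm wide, 36 mm high. Origin: centre of its underside.

How it is judged:
On the way, in this order (a step that is already met when the one before it is completed fails the run):
1. the pin's tip stands in the carriage's hole on the covered bed (horizontal distance between pin and bore below 0.007 m and z of pin in the frame of stage between 0.036 and 0.046 m), for 0.1 s.
2. the tip has dropped into the hidden lock hole (horizontal distance between pin and bore below 0.007 m and z of pin in the frame of stage below 0.034 m), for 0.1 s.
At the end, for the whole second after the job is handed in: The pin is fully home: its collar is within 2.5 mm of the carriage's top, its tip within 3 mm (horizontally) of the axis of the carriage's hole, upright within 3.4 degrees, pin and carriage at rest, pin released (z of pin in the frame of stage below 0.0195 m and horizontal distance between pin and bore below 0.003 m and angle between pin's own z axis and vertical below 0.06 rad and linear speed of pin below 0.01 m/s and velocity of joint carriage between -0.005 and 0.005 m/s and contact force between pin and the arm below 0.1 N and contact force between pin and the fingers below 0.1 N); the robot touches nothing.
It fails at once if the glass plate is loaded (over 3 N) (contact force between carriage_c0 and anything else above 3 N).
It fails at once if another thing on the bench or in the rack is moved by more than 20 mm (distance of any of gauge, needle_holder, lens, tweezers, petri, sample_box, loupe from where it was at the start of the episode above 0.02 m).
It also fails if it takes over 54 s, if anything falls off the work surface, if the arm or the gripper's body presses on something with over 40 N, if the wrist force passes 120 N, or if a joint passes its speed limit or range.

## Robot

A 7-joint arm with a two-finger parallel gripper is mounted at the origin on the work surface. World frame = base frame: x ahead of the robot, y to its left, z up, the work surface at z = 0. Lengths are in m, angles in rad, forces in N, time in s.
With the tool pointing down it reaches from about 0.425 to 0.925 m from the base axis. Payload 6.8 kg.
Tool frame: the origin (TCP) lies at the centre of the arm's flange, where the gripper is bolted on; the fingertips stand 173 mm ahead of it and the grasp point (between the pads) lies 155 mm ahead of it (r.hold_point_z is the distance from the TCP to the grasp point, in m); z points along the fingers, x is the direction in which the jaws open and shut, and the axes are right-handed (so a half turn about z gives the same grasp; the last joint's range is limited). The gripper opens to 85 mm and grips with 20 to 120 N. Pads are 22 mm wide; open, the fingers measure 114 mm over their backs; the gripper's body (76 mm by 85 mm) begins 54 mm behind the grasp point. The pads swing forward as they close: fully open they stand 13 mm farther back than shut.
Start: joints at [1.061, 0.477, 0.022, 1.555, -0.011, 1.109, -0.083], TCP at [0.264, -0.621, 0.405] pointing down, gripper open.
Joint ranges: [-2.96, 2.96], [-0.34, 2.1], [-1.41, 1.46], [0.24, 2.44], [-1.37, 4.51], [0.17, 1.92], [-2.96, 2.96]. Speed limits (rad/s): [2.39, 2.39, 3.14, 3.14, 3.14, 3.14, 3.14].

## Interface

Orientations are given as a rotation vector (axis times angle).
In Python, from bench import r gives the robot as it stands.
- The arm moves only by the tool apply_moves, never from a script. Its arguments are lists of equal length, an entry for each row: "dp": the shift along the tool's x, y, z scaled (see below), a list of three; "twist": the turn, a rotation vector about the tool's x, y, z scaled (see below), a list of three; "jaw": the closure in counts, from 0 (fully open) to 255 (shut). In form: {"dp": [[x, y, z], ...], "twist": [[rx, ry, rz], ...], "jaw": [jaw, ...]}. A call has 1 to 20 rows; each row shifts and turns the pose as measured when the row begins, along the tool's axes as they then stand; what a row does not reach is not made up. The controller multiplies each number of a shift by 12 cm and each number of a turn by 120 degrees. A row lasts 1/10 s, in which the tool goes at most 50 mm and 8.59 degrees, less where a joint would pass 70% of its speed; a pose out of reach is approached as far as the arm can. A call with a number of a shift or a turn outside -1 to 1 is refused whole. A call with a gripper value outside its range is refused whole. The fingers move at their own pace and stop on an object; "grip_force" is the grip in N (left out, the last holds). Time passes only in rows, so rows that do not move let the fingers close. It gives the time, the measured TCP pose, the force and the opening at its end, in the units of the state.
- r.get_obs(): the state, without advancing time (a new reading comes with each control period).
- r.grab_frame(name): name is "scene" or "top" or "wrist"; returns a dict with "color" (480x640x3 uint8, red, green, blue), "z_map" (480x640 float32, m along the optical axis (not along the pixel's ray), 0 where there is no reading), "intrinsics" (3x3 intrinsics, pixels), "R" (3x3) and "t" (3): a world point X has camera coordinates R X + t; the wrist camera has in their place "hand_eye" (4x4, takes a point from camera to tool coordinates, whose origin is the TCP and whose axes are the tool frame's). Camera axes: x right, y down, z forward; pixel columns grow to the right and rows downward; lengths in m; the calibration is good to about 2 mm. A picture is of the moment at which its call begins: read the wrist's pose just before it.
- r.hand_in(): hands the job in, once; it reports no verdict.
The state is a dict: "clock": time; "joints": joint angles; "qvel": joint speeds; "tau": joint torques, N m; "tcp_pos": TCP position; "orientation": TCP orientation; "contact_force": force on the tool from outside, world axes, zero at the start; "moment": the same for the moment, N m; "grip_width": finger opening in m.
Only numpy, scipy, OpenCV 4.12 (cv2) and the standard library are available. Lean on these libraries where they do the work, as an engineer would, in place of code of your own. Each camera call takes 0.05 s, during which the arm holds its last target.

## Working session

There is one attempt and no reset: what is moved stays moved. The work goes in short steps, Python scripts to look and compute and a tool call to move; the robot and the scene stay as the last step left them, time stands still between calls to the robot, and variables do not carry over. Pictures are saved under pics/ and viewed, and the job is handed in when it is done.

Besides the shell and the picture viewer there is one more tool, called after "Emit:" by a JSON object that holds its "op" and its "data". apply_moves: Moves the arm, as the interface text tells. Shifts and turns lie within -1 to 1; 1 stands for 12 cm of shift or 120 degrees of turn. Its arguments: {"type":"object","properties":{"dp":{"type":"array"},"twist":{"type":"array"},"jaw":{"type":"array"},"grip_force":{"type":"number"}},"required":["dp","twist","jaw"]}

```bash
ls; mkdir -p pics; python3 - <<'E'
from bench import r
import cv2
print(r.get_obs(), r.hold_point_z)
for n in("scene","top"):
    f=r.grab_frame(n); cv2.imwrite(f"pics/{n}0.png",f["color"][:,:,::-1]); print(n,f["intrinsics"],f["R"],f["t"])
E
```

```text
pics
{'clock': 0.0, 'joints': array([ 1.06090515,  0.47779523,  0.02234456,  1.55641594, -0.01148806,
        1.10928188, -0.08311907]), 'qvel': array([-0.00040343,  0.00079596,  0.00154824, -0.00091127,  0.00065398,
       -0.00151374, -0.00189408]), 'tau': array([-7.36893326e-04, -5.96445608e+01,  1.60724223e+00, -2.81193835e+01,
        1.23265429e-02,  9.34201526e-03,  2.18103219e-05]), 'tcp_pos': array([ 0.26387384, -0.62100182,  0.40374379]), 'orientation': array([-2.61933633e+00,  1.73300527e+00,  2.43791496e-03]), 'contact_force': array([-0.67100908,  0.69238838,  0.21900798]), 'moment': array([ 0.00752421, -0.00286284,  0.01899573]), 'grip_width': 0.08504606969390674} 0.1547
scene [[522.65967473   0.         317.88750273]
 [  0.         522.65967473 234.00708566]
 [  0.           0.           1.        ]] [[-0.10941624  0.9939882   0.0039439 ]
 [ 0.58013801  0.06708127 -0.81175119]
 [-0.80713566 -0.08653076 -0.58399011]] [ 0.0702076  -0.27637084  1.63184377]
top [[502.43856511   0.         317.46229182]
 [  0.         502.43856511 241.51140606]
 [  0.           0.           1.        ]] [[ 0.00163065 -0.9999934  -0.00324586]
 [-0.99337609 -0.0012469  -0.11490164]
 [ 0.11489684  0.00341172 -0.99337157]] [0.00338498 0.60824185 1.13961974]
```

View pics/scene0.png

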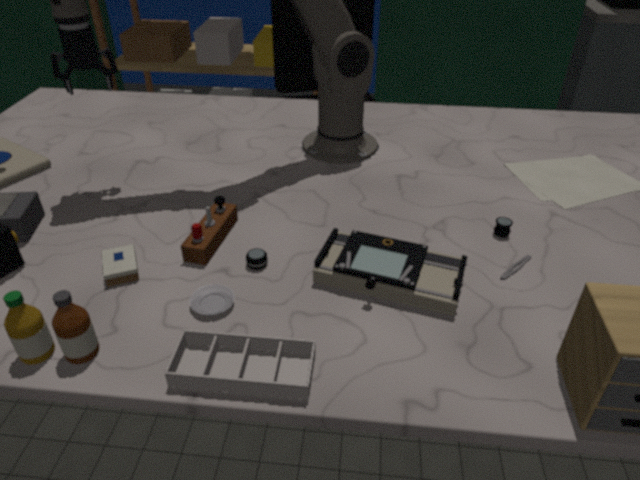

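View pics/top0.png

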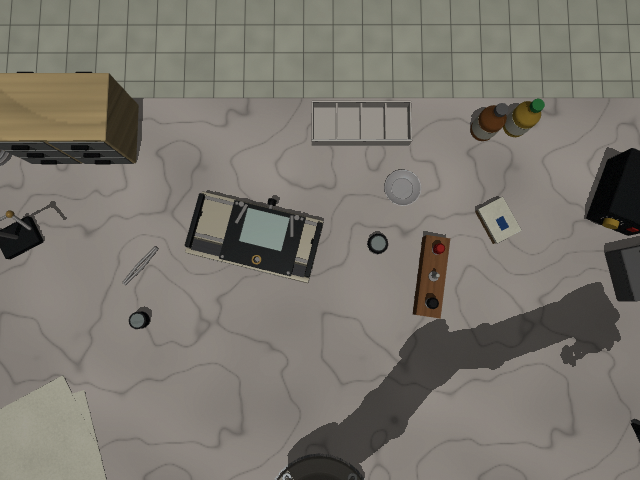

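```bash
python3 - <<'E'
import cv2
a=cv2.imread("pics/top0.png")
x=cv2.resize(a[180:290,180:330],None,fx=5,fy=5,interpolation=cv2.INTER_CUBIC); cv2.imwrite("pics/c1.png",x)
x=cv2.resize(a[225:325,400:470],None,fx=6,fy=6,interpolation=cv2.INTER_CUBIC); cv2.imwrite("pics/c2.png",x)
E
```

```text
(no output)
```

View pics/c1.png

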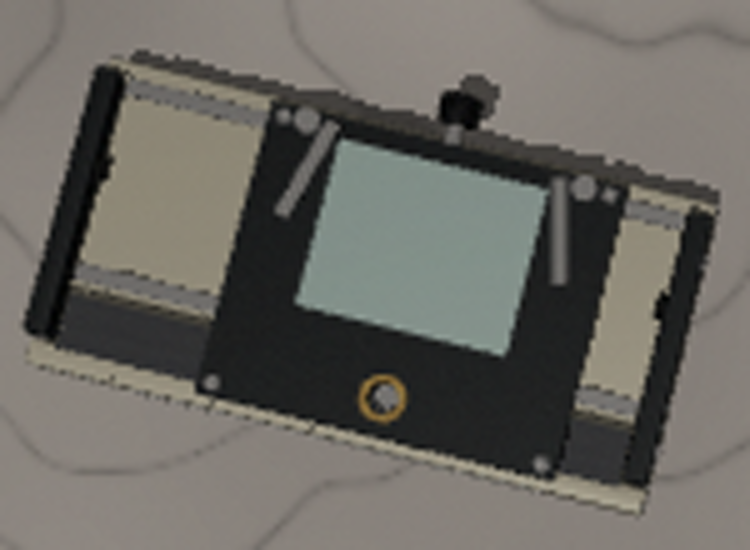

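View pics/c2.png

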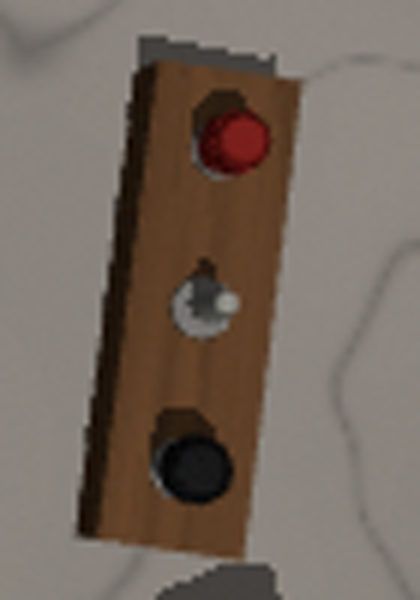

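```bash
cat > h.py <<'E'
import numpy as np, cv2
from scipy.spatial.transform import Rotation as Ro
from bench import r
def ray(f,u,v,z,R=None,t=None):
    R=f["R"] if R is None else R; t=f["t"] if t is None else t
    d=R.T@np.linalg.inv(f["intrinsics"])@np.array([u,v,1.]); c=-R.T@t
    return c+d*(z-c[2])/d[2]
def wrist():
    o=r.get_obs(); f=r.grab_frame("wrist"); T=np.eye(4); T[:3,:3]=Ro.from_rotvec(o["orientation"]).as_matrix(); T[:3,3]=o["tcp_pos"]
    W=np.linalg.inv(T@f["hand_eye"]); f["R"]=W[:3,:3]; f["t"]=W[:3,3]; return f,o
E
python3 - <<'E'
from h import *
f=r.grab_frame("top")
g=lambda x,y,s,ox,oy:((x+.5)/s-.5+ox,(y+.5)/s-.5+oy)
for n,x,y,z in [("bore",382,398,.055),("scrL",211,382,.055),("scrR",541,463,.055),("edgeL",28,360,.04),("edgeR",640,512,.04)]:
    u,v=g(x,y,5,180,180); print(n,u,v,ray(f,u,v,z))
for n,x,y,z in [("red",243,138,.084),("needle",228,302,.09),("black",197,468,.08),("TL",155,60,.045),("TR",300,80,.045),("BL",78,537,.045),("BR",244,556,.045)]:
    u,v=g(x,y,6,400,225); print(n,u,v,ray(f,u,v,z))
o=r.get_obs(); print(Ro.from_rotvec(o["orientation"]).as_matrix(), o["clock"])
f,o=wrist(); print(f["hand_eye"])
E
```

```text
bore 256.0 259.2 [0.56498389 0.14485399 0.055     ]
scrL 221.8 256.0 [0.57222901 0.22338083 0.055     ]
scrR 287.8 272.2 [0.53533685 0.07177943 0.055     ]
edgeL 185.2 251.6 [0.58367056 0.3116768  0.04      ]
edgeR 307.6 282.0 [0.51361826 0.02684249 0.04      ]
red 440.0833333333333 247.58333333333334 [ 0.58925909 -0.26998886  0.084     ]
needle 437.5833333333333 274.9166666666667 [ 0.52792509 -0.261418    0.09      ]
black 432.4166666666667 302.5833333333333 [ 0.46717409 -0.25075448  0.08      ]
TL 425.4166666666667 234.58333333333334 [ 0.62358291 -0.24621467  0.045     ]
TR 449.5833333333333 237.91666666666666 [ 0.61585983 -0.30201419  0.045     ]
BL 412.5833333333333 314.0833333333333 [ 0.44089566 -0.21278503  0.045     ]
BR 440.25 317.25 [ 0.43386593 -0.27558804  0.045     ]
[[ 3.91141331e-01 -9.20330425e-01 -6.06272678e-04]
 [-9.20329625e-01 -3.91141793e-01  1.21606080e-03]
 [-1.35631634e-03  8.23190642e-05 -9.99999077e-01]] 0.15
[[ 9.99999234e-01  1.16870148e-03 -4.07116382e-04 -4.68910754e-04]
 [-1.01355753e-03  9.62164344e-01  2.72467883e-01 -6.87459382e-02]
 [ 7.10146485e-04 -2.72467261e-01  9.62164792e-01  3.09658849e-02]
 [ 0.00000000e+00  0.00000000e+00  0.00000000e+00  1.00000000e+00]]
```

Emit:
{"op": "apply_moves", "data": {"dp": [[0,0,0],[0,0,0],[0,0,0],[0,0,0],[0,0,0],[0,0,0]], "twist": [[0,0,0.0613],[0,0,0.0613],[0,0,0.0613],[0,0,0.0613],[0,0,0.0613],[0,0,0]], "jaw": [0,0,0,0,0,0]}}

```text
clock: 0.8
tcp_pos: [0.2636, -0.6206, 0.4023]
orientation: [-1.908, 2.494, 0.007]
contact_force: [-0.6, -0.2, -0.2]
grip_width: 0.0856
```

```bash
cat >> h.py <<'E'
A=np.radians(-103.8)
def Rt(a=A):
    x=np.array([np.cos(a),np.sin(a),0]); z=np.array([0,0,-1.]); return np.stack([x,np.cross(z,x),z],1)
def go(p,a=A):
    o=r.get_obs(); R=Ro.from_rotvec(o["orientation"]).as_matrix()
    d=R.T@(np.array(p)-o["tcp_pos"]); w=Ro.from_matrix(R.T@Rt(a)).as_rotvec()
    print("tcp",o["tcp_pos"].round(4),"dp mm",(d*1e3).round(1),"units",(d/.12).round(3),"len",np.linalg.norm(d).round(4),"rot deg",np.degrees(w).round(2),"units",(np.degrees(w)/120).round(4),"F",o["contact_force"].round(1),"t",o["clock"])
E
python3 -c "
from h import *
go([.589,-.27,.32])"
```

```text
tcp [ 0.2636 -0.6206  0.4023] dp mm [-423.3 -222.5   83.1] units [-3.527 -1.854  0.693] len 0.4854 rot deg [ 0.16  0.2  -1.37] units [ 0.0014  0.0017 -0.0115] F [-0.6 -0.2 -0.2] t 0.8
```

Emit:
{"op": "apply_moves", "data": {"dp": [[-0.353,-0.185,0.069],[-0.353,-0.185,0.069],[-0.353,-0.185,0.069],[-0.353,-0.185,0.069],[-0.353,-0.185,0.069],[-0.353,-0.185,0.069],[-0.353,-0.185,0.069],[-0.353,-0.185,0.069],[-0.353,-0.185,0.069],[0,0,0]], "twist": [[0.0014,0.0017,-0.0115],[0,0,0],[0,0,0],[0,0,0],[0,0,0],[0,0,0],[0,0,0],[0,0,0],[0,0,0],[0,0,0]], "jaw": [0,0,0,0,0,0,0,0,0,0]}}

```text
clock: 1.8
tcp_pos: [0.5525, -0.2857, 0.3234]
orientation: [1.98, -2.437, 0.005]
contact_force: [-0.6, 0.2, 0.5]
grip_width: 0.0856
```

```bash
python3 -c "
from h import *
go([.589,-.27,.32])"
```

```text
tcp [ 0.5525 -0.2857  0.3234] dp mm [-22.8 -32.6   3.3] units [-0.19  -0.271  0.028] len 0.0399 rot deg [-0.07 -0.2   1.98] units [-0.0006 -0.0017  0.0165] F [-0.6  0.2  0.5] t 1.8
```

Emit:
{"op": "apply_moves", "data": {"dp": [[-0.19,-0.271,0.028],[0,0,0]], "twist": [[-0.0006,-0.0017,0.0165],[0,0,0]], "jaw": [0,0]}}

```text
clock: 2.0
tcp_pos: [0.5908, -0.2673, 0.3194]
orientation: [-1.95, 2.462, 0.002]
contact_force: [0.9, 0.8, 0.2]
grip_width: 0.0855
```

```bash
python3 -c "
from h import *
go([.589,-.27,.32])
f,o=wrist(); cv2.imwrite('pics/w1.png',f['color'][:,:,::-1]); np.savez('w1.npz',R=f['R'],t=f['t'],intrinsics=f['intrinsics'])"
```

```text
tcp [ 0.5908 -0.2673  0.3194] dp mm [ 3.   1.2 -0.6] units [ 0.025  0.01  -0.005] len 0.0033 rot deg [0.04 0.07 0.56] units [0.0004 0.0006 0.0047] F [0.9 0.8 0.2] t 2.0
```

View pics/w1.png

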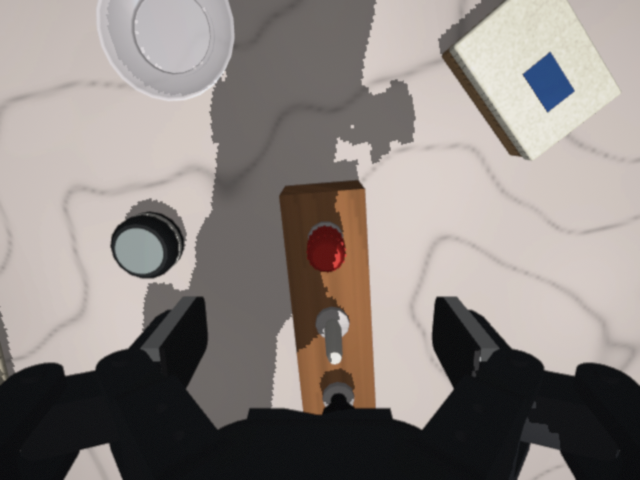

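```bash
python3 -c "
import cv2
a=cv2.imread('pics/w1.png')
cv2.imwrite('pics/w1c.png',cv2.resize(a[205:285,280:380],None,fx=7,fy=7,interpolation=cv2.INTER_CUBIC))"
```

```text
(no output)
```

View pics/w1c.png

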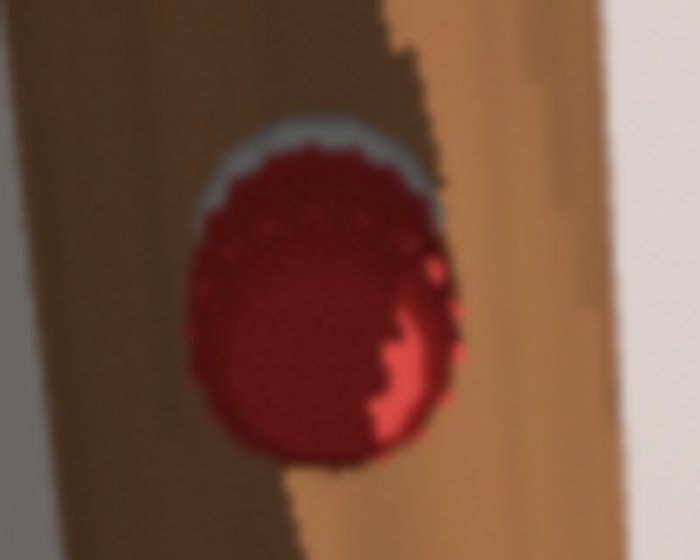

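```bash
python3 -c "
from h import *
f=np.load('w1.npz')
print(ray(f,326,253.1,.080), ray(f,280+465/7,253,.08)-ray(f,280+187/7,253,.08), ray(f,326,271.5,.08), ray(f,326,225,.054))
p=ray(f,326,253.1,.080);go([p[0],p[1],.2257])"
```

```text
[ 0.58888818 -0.27021717  0.08      ] [-0.00522388 -0.02236281  0.        ] [ 0.57780742 -0.26767781  0.08      ] [ 0.59869418 -0.27286658  0.054     ]
tcp [ 0.588  -0.2705  0.3194] dp mm [-0.6 -1.1 93.7] units [-0.005 -0.009  0.781] len 0.0937 rot deg [ 0.18 -0.1   0.37] units [ 0.0015 -0.0008  0.0031] F [-2.3 -1.3 -0.2] t 2.05
```

Emit:
{"op": "apply_moves", "data": {"dp": [[-0.003,-0.008,0.19],[0,0,0.19],[0,0,0.19],[0,0,0.19],[0,0,0]], "twist": [[0.0015,-0.0008,0.0031],[0,0,0],[0,0,0],[0,0,0],[0,0,0]], "jaw": [0,0,0,0,0]}}

```text
clock: 2.55
tcp_pos: [0.587, -0.2742, 0.2268]
orientation: [1.952, -2.461, 0.005]
contact_force: [-0.1, -0.1, -0.3]
grip_width: 0.0854
```

```bash
python3 -c "
from h import *
go([.5889,-.2702,.2257])"
```

```text
tcp [ 0.587  -0.2742  0.2268] dp mm [-4.4 -0.9  1.1] units [-0.036 -0.008  0.009] len 0.0046 rot deg [-0.12 -0.12  0.62] units [-0.001  -0.001   0.0052] F [-0.1 -0.1 -0.3] t 2.55
```

Emit:
{"op": "apply_moves", "data": {"dp": [[-0.036,-0.008,0.009],[0,0,0],[0,0,0]], "twist": [[-0.001,-0.001,0.005],[0,0,0],[0,0,0]], "jaw": [0,0,0]}}

```text
clock: 2.85
tcp_pos: [0.5889, -0.2716, 0.2283]
orientation: [-1.938, 2.471, -0.003]
contact_force: [-0.4, -0.4, 0.6]
grip_width: 0.0852
```

```bash
python3 -c "
from h import *
go([.5889,-.2702,.2257])"
```

```text
tcp [ 0.5889 -0.2716  0.2283] dp mm [-1.4  0.4  2.6] units [-0.012  0.003  0.021] len 0.0029 rot deg [-0.13 -0.03  0.02] units [-0.001  -0.0003  0.0002] F [-0.4 -0.4  0.6] t 2.85
```

Emit:
{"op": "apply_moves", "data": {"dp": [[-0.01,0,0.015],[0,0,0],[0,0,0],[0,0,0],[0,0,0],[0,0,0],[0,0,0],[0,0,0]], "twist": [[0,0,0],[0,0,0],[0,0,0],[0,0,0],[0,0,0],[0,0,0],[0,0,0],[0,0,0]], "jaw": [100,255,255,255,255,255,255,255], "grip_force": 50}}

```text
clock: 3.65
tcp_pos: [0.5903, -0.2706, 0.2294]
orientation: [-1.938, 2.468, -0.01]
contact_force: [0.5, -0.7, 0.7]
grip_width: 0.0198
```

```bash
python3 -c "
from h import *
go([.5889,-.2702,.2257]); print(r.get_obs()['grip_width'])"
```

```text
tcp [ 0.5903 -0.2706  0.2294] dp mm [-0.1  1.5  3.7] units [-0.001  0.012  0.031] len 0.004 rot deg [-0.41 -0.06  0.08] units [-0.0034 -0.0005  0.0007] F [ 0.5 -0.7  0.7] t 3.65
0.019814804434123805
```

Emit:
{"op": "apply_moves", "data": {"dp": [[0,0,0],[0,0,-0.15],[0,0,-0.2],[0,0,-0.25],[0,0,-0.25],[0,0,-0.15],[0,0,0]], "twist": [[0,0,0],[0,0,0],[0,0,0],[0,0,0],[0,0,0],[0,0,0],[0,0,0]], "jaw": [255,255,255,255,255,255,255]}}

```text
clock: 4.35
tcp_pos: [0.589, -0.2703, 0.3508]
orientation: [-1.94, 2.47, -0.005]
contact_force: [-0.3, 0.3, -0.2]
grip_width: 0.0204
```

```bash
python3 -c "
from h import *
go([.555,.1,.37]); print(r.get_obs()['grip_width'])
f,o=wrist(); cv2.imwrite('pics/w2.png',f['color'][:,:,::-1]); f=r.grab_frame('scene');cv2.imwrite('pics/s2.png',cv2.resize(f['color'][100:340,100:420,::-1],None,fx=2.5,fy=2.5))
go([.555,.1,.37])"
```

```text
tcp [ 0.589  -0.2703  0.3508] dp mm [-351.6  120.8  -19.9] units [-2.93   1.006 -0.166] len 0.3723 rot deg [-0.2  -0.06  0.09] units [-0.0016 -0.0005  0.0007] F [-0.3  0.3 -0.2] t 4.35
0.020441501322228273
tcp [ 0.5882 -0.2699  0.3479] dp mm [-351.4  120.   -22.1] units [-2.929  1.    -0.184] len 0.372 rot deg [ 0.06 -0.03  0.09] units [ 0.0005 -0.0002  0.0008] F [ 0.5  1.1 -2.5] t 4.45
```

View pics/w2.png

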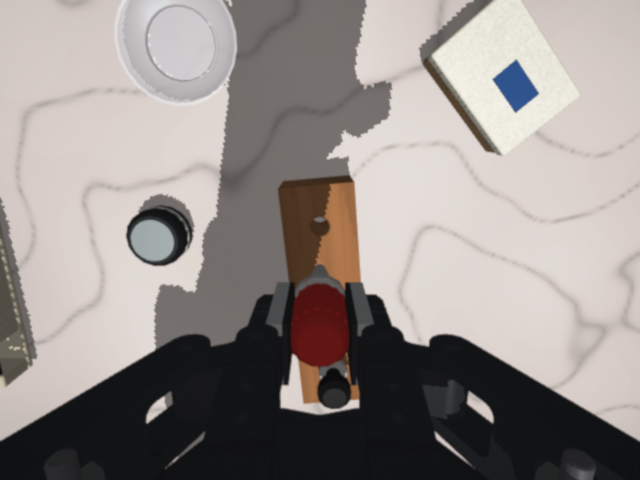

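View pics/s2.png

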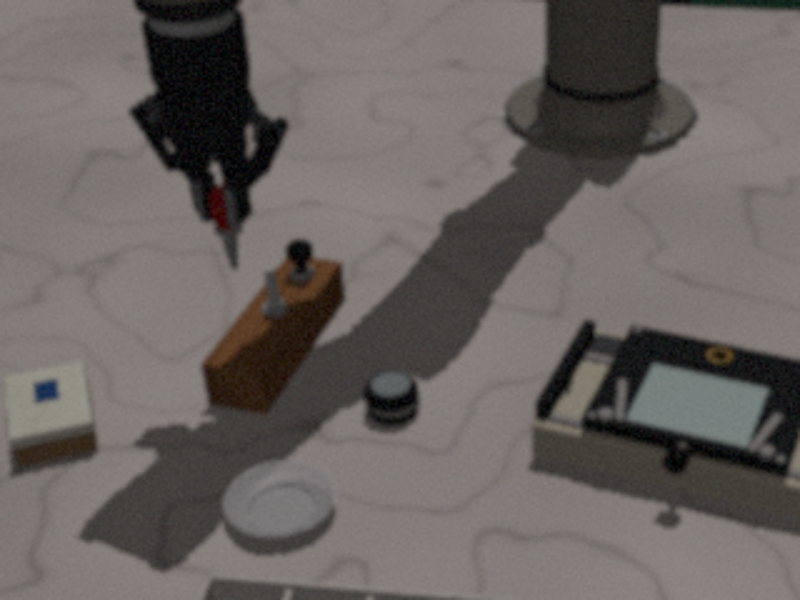

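```bash
python3 -c "
from h import *
a=cv2.imread('pics/w2.png')
cv2.imwrite('pics/w2c.png',cv2.resize(a[255:375,260:380],None,fx=5,fy=5,interpolation=cv2.INTER_CUBIC))
f,o=wrist(); H=np.linalg.inv(f['hand_eye']);K=f['intrinsics']
for h in (0,6,38,43,47,73,77):
  for g in (64,68):
    p=H@np.array([0,0,.1547+(g-h)/1e3,1]); q=K@p[:3]; print(h,g,(q[:2]/q[2]).round(1), round(1e-3*K[0,0]/p[2],2),'px/mm')
"
```

```text
0 64 [319.8 263.7] 1.9 px/mm
0 68 [319.8 261.1] 1.87 px/mm
6 64 [319.8 267.7] 1.96 px/mm
6 68 [319.8 265. ] 1.92 px/mm
38 64 [319.9 294.2] 2.33 px/mm
38 68 [319.9 290.3] 2.28 px/mm
43 64 [319.9 299.2] 2.4 px/mm
43 68 [319.9 295.1] 2.35 px/mm
47 64 [319.9 303.5] 2.46 px/mm
47 68 [319.9 299.2] 2.4 px/mm
73 64 [320.  337.5] 2.94 px/mm
73 68 [320.  331.4] 2.86 px/mm
77 64 [320.  343.9] 3.03 px/mm
77 68 [320.  337.5] 2.94 px/mm
```

View pics/w2c.png

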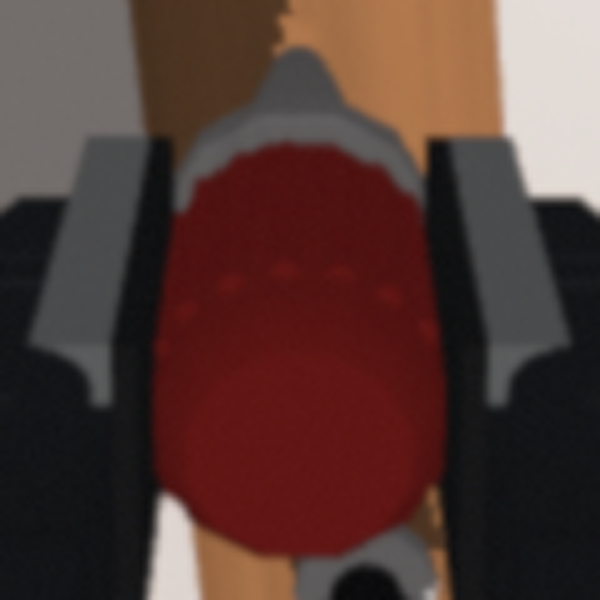

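```bash
python3 -c "
from h import *
go([.565,.145,.345])"
```

```text
tcp [ 0.588  -0.2697  0.347 ] dp mm [-397.5  120.6    2.2] units [-3.312  1.005  0.019] len 0.4153 rot deg [ 0.16 -0.02  0.1 ] units [ 0.0013 -0.0002  0.0008] F [ 0.2 -0.3 -1.4] t 4.5
```

Emit:
{"op": "apply_moves", "data": {"dp": [[-0.2,0.06,0],[-0.34,0.103,0],[-0.34,0.103,0],[-0.34,0.103,0],[-0.34,0.103,0],[-0.34,0.103,0],[-0.34,0.103,0],[-0.34,0.103,0],[-0.34,0.103,0],[-0.2,0.06,0],[0,0,0]], "twist": [[0,0,0],[0,0,0],[0,0,0],[0,0,0],[0,0,0],[0,0,0],[0,0,0],[0,0,0],[0,0,0],[0,0,0],[0,0,0]], "jaw": [255,255,255,255,255,255,255,255,255,255,255]}}

```text
clock: 5.6
tcp_pos: [0.56, 0.1341, 0.3259]
orientation: [1.918, -2.452, -0.031]
contact_force: [-0.4, -0.2, -1.1]
grip_width: 0.0203
```

```bash
python3 -c "
from h import *
go([.565,.145,.34])"
```

```text
tcp [0.56   0.1341 0.3259] dp mm [-11.7  -1.7 -14.2] units [-0.097 -0.014 -0.119] len 0.0185 rot deg [ 1.89 -0.57 -0.12] units [ 0.0158 -0.0048 -0.001 ] F [-0.4 -0.2 -1.1] t 5.6
```

Emit:
{"op": "apply_moves", "data": {"dp": [[-0.097,-0.014,0.0],[0,0,0]], "twist": [[0.0158,-0.0048,-0.001],[0,0,0]], "jaw": [255,255]}}

```text
clock: 5.8
tcp_pos: [0.5634, 0.1454, 0.3224]
orientation: [1.938, -2.466, -0.002]
contact_force: [-0.6, -0.2, -1.1]
grip_width: 0.0199
```

```bash
python3 -c "
from h import *
go([.565,.145,.31])
f,o=wrist(); a=f['color'][:,:,::-1]; cv2.imwrite('pics/w3.png',a);cv2.imwrite('pics/w3c.png',cv2.resize(a[190:330,220:420],None,fx=4,fy=4,interpolation=cv2.INTER_CUBIC)); np.savez('w3.npz',R=f['R'],t=f['t'],intrinsics=f['intrinsics'])
f=r.grab_frame('top'); a=f['color'][:,:,::-1];cv2.imwrite('pics/t3.png',a)
f=r.grab_frame('scene'); a=f['color'][:,:,::-1];cv2.imwrite('pics/s3.png',cv2.resize(a[150:330,300:480],None,fx=3.3,fy=3.3))
go([.565,.145,.31])"
```

```text
tcp [0.5634 0.1454 0.3224] dp mm [-0.  -1.7 12.4] units [-0.    -0.014  0.103] len 0.0125 rot deg [ 0.23 -0.17  0.13] units [ 0.0019 -0.0014  0.001 ] F [-0.6 -0.2 -1.1] t 5.8
tcp [0.5636 0.1424 0.3228] dp mm [-2.9 -0.7 12.8] units [-0.025 -0.006  0.107] len 0.0132 rot deg [ 0.25 -0.29 -0.12] units [ 0.0021 -0.0024 -0.001 ] F [ 0.6 -0.1 -0.6] t 5.95
```

View pics/w3.png

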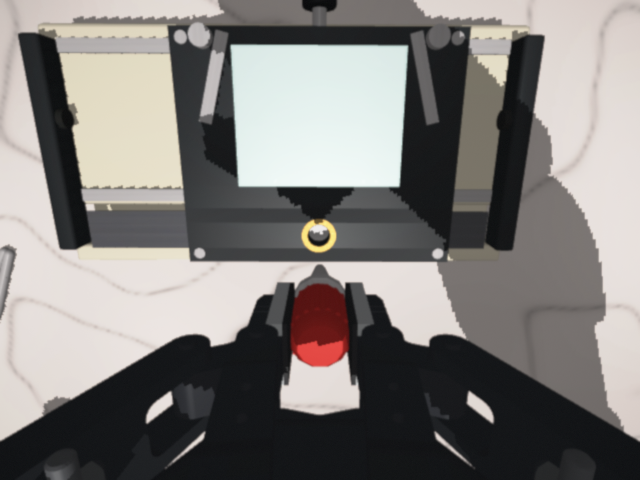

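View pics/w3c.png

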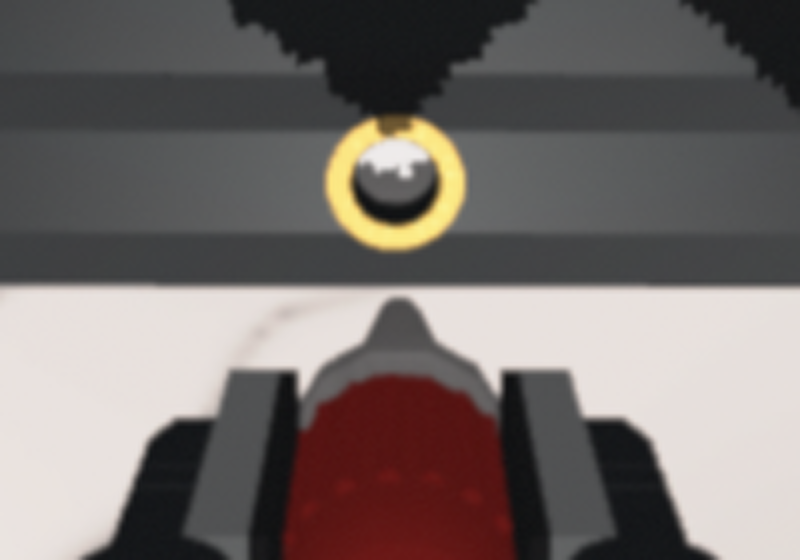

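View pics/s3.png

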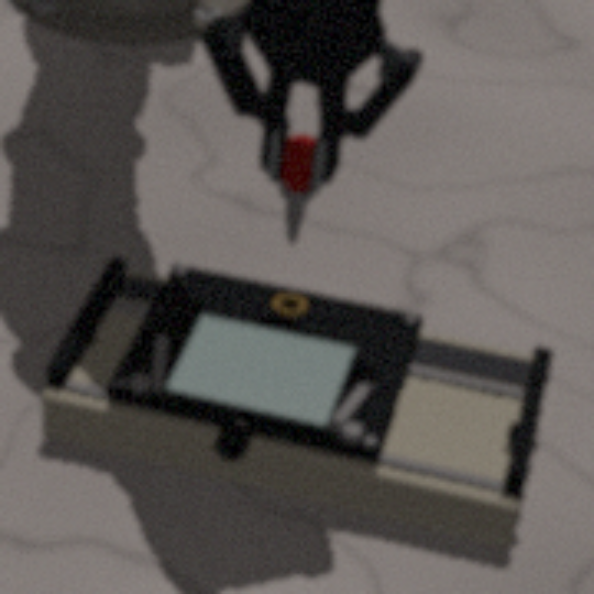

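```bash
python3 -c "
from h import *
f=np.load('w3.npz')
b=ray(f,318.4,235.2,.055); print(b, ray(f,319.6,267,.1), [.5635,.1440])
e=np.array([.2385,.9711])
p=ray(f,199.2,253,.055);q=ray(f,437.5,253,.055);print(p,q,np.degrees(np.arctan2(*(p-q)[:2])))
go([b[0],b[1],.27])"
```

```text
[0.56411377 0.14533647 0.055     ] [0.55923445 0.14585815 0.1       ] [0.5635, 0.144]
[0.57076744 0.22412785 0.055     ] [0.53383818 0.0722213  0.055     ] 13.663836102815958
tcp [0.5636 0.1424 0.3228] dp mm [-3.3  0.  52.8] units [-0.027  0.     0.44 ] len 0.0529 rot deg [ 0.25 -0.29 -0.12] units [ 0.0021 -0.0024 -0.001 ] F [ 0.6 -0.1 -0.6] t 5.95
```

```bash
python3 -c "
from h import *
f=r.grab_frame('scene'); g=lambda x,y:((x+.5)/3.3-.5+300,(y+.5)/3.3-.5+150)
print(ray(f,*g(290,304),.055), ray(f,*g(293,240),.101),ray(f,*g(293,240),.103),ray(f,*g(301,136),.101+.077))
a=f['color'][:,:,::-1];cv2.imwrite('pics/s4.png',cv2.resize(a[180:250,350:430],None,fx=8,fy=8,interpolation=cv2.INTER_CUBIC))
o=r.get_obs();print(o['tcp_pos'])"
```

```text
[0.56576928 0.14300154 0.055     ] [0.55883513 0.14116777 0.101     ] [0.56178814 0.14100452 0.103     ] [0.55765961 0.13974464 0.178     ]
[0.56382169 0.14233033 0.32319856]
```

View pics/s4.png

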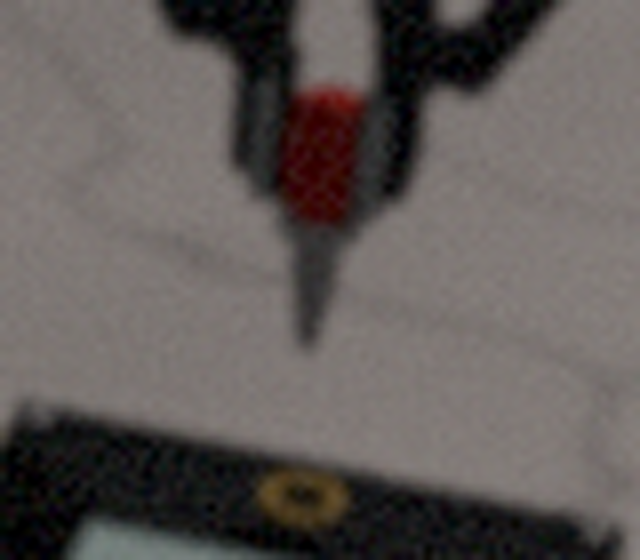

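Emit:
{"op": "apply_moves", "data": {"dp": [[-0.024,-0.015,0.15],[0,0,0.15],[0,0,0]], "twist": [[0.002,-0.002,-0.001],[0,0,0],[0,0,0]], "jaw": [255,255,255]}}

```text
clock: 6.3
tcp_pos: [0.567, 0.1408, 0.2869]
orientation: [1.931, -2.478, 0.003]
contact_force: [-1.0, -0.2, -1.2]
grip_width: 0.0204
```

```bash
python3 -c "
from h import *
go([.5665,.1447,.262])
f,o=wrist(); a=f['color'][:,:,::-1]; cv2.imwrite('pics/w5c.png',cv2.resize(a[190:330,220:420],None,fx=4,fy=4,interpolation=cv2.INTER_CUBIC)); np.savez('w5.npz',R=f['R'],t=f['t'],intrinsics=f['intrinsics'])
go([.5665,.1447,.262])"
```

```text
tcp [0.567  0.1408 0.2869] dp mm [-3.7  1.4 24.9] units [-0.031  0.012  0.207] len 0.0252 rot deg [-0.07 -0.06 -0.33] units [-0.0006 -0.0005 -0.0028] F [-1.  -0.2 -1.2] t 6.3
tcp [0.5675 0.1409 0.2881] dp mm [-3.5  2.  26.1] units [-0.029  0.017  0.217] len 0.0264 rot deg [-0.16 -0.02 -0.35] units [-0.0014 -0.0001 -0.0029] F [ 0.3 -0.5 -0.4] t 6.35
```

View pics/w5c.png

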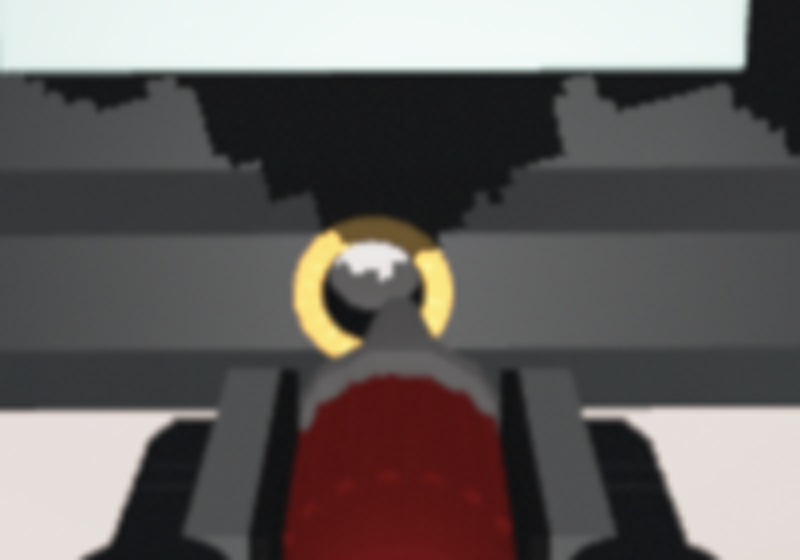

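```bash
python3 -c "
from h import *
f=np.load('w5.npz')
g=lambda x,y:((x+.5)/4-.5+220,(y+.5)/4-.5+190)
b=ray(f,*g(374,287),.055);print(b)
for z in (.062,.066): t=ray(f,*g(400,312),z);print(t,Rt().T@(b-t))
"
```

```text
[0.56477327 0.14495288 0.055     ]
[0.56281688 0.14169392 0.062     ] [-0.00363155 -0.00112255  0.007     ]
[0.56427427 0.14133413 0.066     ] [-0.00363332  0.0003786   0.011     ]
```

Emit:
{"op": "apply_moves", "data": {"dp": [[-0.03,0,0],[0,0,0.06],[0,0,0.04],[0,0,0]], "twist": [[0,0,-0.003],[0,0,0],[0,0,0],[0,0,0]], "jaw": [255,255,255,255]}}

```text
clock: 6.75
tcp_pos: [0.5696, 0.1438, 0.2779]
orientation: [-1.934, 2.469, -0.006]
contact_force: [0.3, -0.2, -1.4]
grip_width: 0.0205
```

```bash
python3 -c "
from h import *
go([.5665,.1447,.262])
f,o=wrist(); a=f['color'][:,:,::-1]; cv2.imwrite('pics/w6c.png',cv2.resize(a[190:330,220:420],None,fx=4,fy=4,interpolation=cv2.INTER_CUBIC))
go([.5665,.1447,.262])"
```

```text
tcp [0.5696 0.1438 0.2779] dp mm [-0.2  3.3 15.9] units [-0.001  0.028  0.132] len 0.0162 rot deg [-0.34  0.08 -0.06] units [-0.0028  0.0007 -0.0005] F [ 0.3 -0.2 -1.4] t 6.75
tcp [0.5697 0.1438 0.2782] dp mm [-0.1  3.4 16.2] units [-0.001  0.028  0.135] len 0.0165 rot deg [-0.36  0.09 -0.06] units [-0.003   0.0008 -0.0005] F [ 0.1  0.1 -1.1] t 6.8
```

View pics/w6c.png

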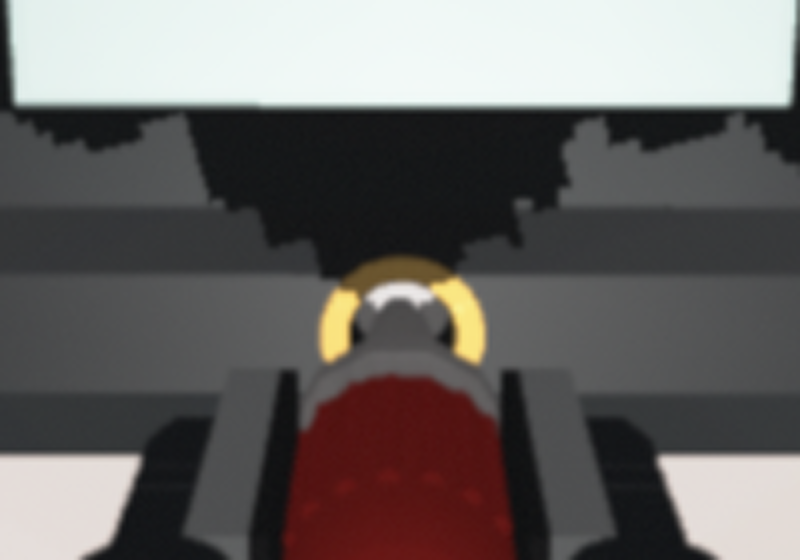

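Emit:
{"op": "apply_moves", "data": {"dp": [[0,0.025,0],[0,0,0.04],[0,0,0.04],[0,0,0]], "twist": [[-0.003,0,0],[0,0,0],[0,0,0],[0,0,0]], "jaw": [255,255,255,255]}}

```text
clock: 7.2
tcp_pos: [0.5665, 0.1448, 0.2683]
orientation: [-1.937, 2.472, 0.002]
contact_force: [-0.1, -0.0, -1.0]
grip_width: 0.0209
```

```bash
python3 -c "
from h import *
go([.5665,.1447,.262])
f,o=wrist(); a=f['color'][:,:,::-1]; cv2.imwrite('pics/w7c.png',cv2.resize(a[190:330,220:420],None,fx=4,fy=4,interpolation=cv2.INTER_CUBIC))
go([.5665,.1447,.262])"
```

```text
tcp [0.5665 0.1448 0.2683] dp mm [ 0.1 -0.1  6.3] units [ 0.    -0.     0.052] len 0.0063 rot deg [ 0.01  0.11 -0.04] units [ 0.0001  0.0009 -0.0004] F [-0.1 -0.  -1. ] t 7.2
tcp [0.5666 0.1448 0.2685] dp mm [0.1 0.1 6.5] units [0.001 0.001 0.055] len 0.0065 rot deg [-0.01  0.13 -0.05] units [-0.0001  0.001  -0.0004] F [-0.7 -0.3 -1.2] t 7.25
```

View pics/w7c.png

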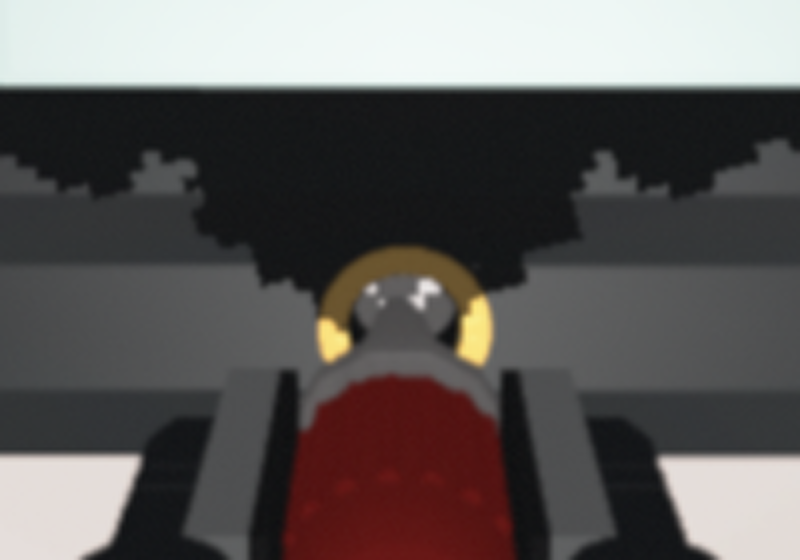

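Emit:
{"op": "apply_moves", "data": {"dp": [[0.005,0,0.025],[0,0,0.025],[0,0,0]], "twist": [[0,0,0],[0,0,0],[0,0,0]], "jaw": [255,255,255]}}

```text
clock: 7.55
tcp_pos: [0.5668, 0.1442, 0.2624]
orientation: [-1.936, 2.471, 0.001]
contact_force: [0.1, 0.1, 0.3]
grip_width: 0.0201
```

```bash
python3 -c "
from h import *
go([.5665,.1447,.262])"
```

```text
tcp [0.5668 0.1442 0.2624] dp mm [-0.4  0.4  0.4] units [-0.004  0.003  0.003] len 0.0007 rot deg [-0.06  0.15 -0.05] units [-0.0005  0.0012 -0.0004] F [0.1 0.1 0.3] t 7.55
```

Emit:
{"op": "apply_moves", "data": {"dp": [[0,0,0.015],[0,0,0.008]], "twist": [[0,0,0],[0,0,0]], "jaw": [255,255]}}

```text
clock: 7.75
tcp_pos: [0.5675, 0.1442, 0.2618]
orientation: [-1.934, 2.47, 0.0]
contact_force: [-3.5, -1.3, 9.7]
grip_width: 0.02
```

```bash
python3 -c "
from h import *
go([.5665,.1447,.262])"
```

```text
tcp [0.5675 0.1442 0.2618] dp mm [-0.3  1.1 -0.2] units [-0.002  0.009 -0.002] len 0.0011 rot deg [-0.14  0.18 -0.08] units [-0.0012  0.0015 -0.0007] F [-3.5 -1.3  9.7] t 7.75
```

Emit:
{"op": "apply_moves", "data": {"dp": [[-0.025,0,0.006],[-0.025,0,0.006],[-0.025,0,0.006],[-0.025,0,0.006]], "twist": [[0,0,0],[0,0,0],[0,0,0],[0,0,0]], "jaw": [255,255,255,255]}}

```text
clock: 8.15
tcp_pos: [0.5696, 0.1485, 0.2618]
orientation: [1.924, -2.472, 0.009]
contact_force: [-4.8, -6.3, 10.4]
grip_width: 0.0199
```

```bash
python3 -c "
from h import *
go([.5665,.1447,.262])"
```

```text
tcp [0.5696 0.1485 0.2618] dp mm [ 4.4  2.1 -0.1] units [ 0.037  0.017 -0.001] len 0.0049 rot deg [ 0.06 -0.61 -0.39] units [ 0.0005 -0.0051 -0.0033] F [-4.8 -6.3 10.4] t 8.15
```

Emit:
{"op": "apply_moves", "data": {"dp": [[-0.03,0.012,0.006],[-0.03,0.004,0.006],[-0.03,0,0.006],[-0.03,0,0.006]], "twist": [[0,-0.005,-0.003],[0,0,0],[0,0,0],[0,0,0]], "jaw": [255,255,255,255]}}

```text
clock: 8.55
tcp_pos: [0.571, 0.1511, 0.2617]
orientation: [1.915, -2.467, 0.014]
contact_force: [-5.0, -6.2, 12.5]
grip_width: 0.0203
```

```bash
cat >>h.py <<'E'
def st():
    o=r.get_obs(); e=np.array([.2385,.9711]); n=np.array([.9711,-.2385]); d=o["tcp_pos"][:2]-[.5668,.1442]; F=o["contact_force"]
    print("along",(d@e*1e3).round(1),"off(+x stage)",(d@n*1e3).round(1),"z",o["tcp_pos"][2].round(4),"F along",(F[:2]@e).round(1),"Fn",(F[:2]@n).round(1),"Fz",F[2].round(1))
    go(o["tcp_pos"])
E
python3 -c "
from h import *
st()"
```

```text
along 7.7 off(+x stage) 2.4 z 0.2617 F along -7.2 Fn -3.4 Fz 12.5
tcp [0.571  0.1511 0.2617] dp mm [0. 0. 0.] units [0. 0. 0.] len 0.0 rot deg [ 0.23 -1.13 -0.56] units [ 0.0019 -0.0094 -0.0047] F [-5.  -6.2 12.5] t 8.55
```

Emit:
{"op": "apply_moves", "data": {"dp": [[-0.03,0.02,0.0],[-0.035,0.01,0.003],[-0.035,0.005,0.003],[-0.035,0.005,0.003]], "twist": [[0.002,-0.009,-0.005],[0,-0.004,-0.001],[0,-0.002,0],[0,-0.002,0]], "jaw": [255,255,255,255]}}

```text
clock: 8.95
tcp_pos: [0.5705, 0.1537, 0.2619]
orientation: [1.926, -2.475, 0.005]
contact_force: [-3.8, -9.6, 10.0]
grip_width: 0.02
```

```bash
python3 -c "
from h import *
st()"
```

```text
along 10.1 off(+x stage) 1.3 z 0.2619 F along -10.2 Fn -1.4 Fz 10.0
tcp [0.5705 0.1537 0.2619] dp mm [0. 0. 0.] units [0. 0. 0.] len 0.0 rot deg [ 0.06 -0.37 -0.43] units [ 0.0005 -0.0031 -0.0036] F [-3.8 -9.6 10. ] t 8.95
```

Emit:
{"op": "apply_moves", "data": {"dp": [[-0.05,0.008,0.0],[-0.05,0.006,0.002],[-0.05,0.005,0.002],[-0.05,0.005,0.002]], "twist": [[0,-0.005,-0.004],[0,-0.003,0],[0,-0.003,0],[0,-0.003,0]], "jaw": [255,255,255,255]}}

```text
clock: 9.35
tcp_pos: [0.5732, 0.1617, 0.2619]
orientation: [1.921, -2.479, -0.003]
contact_force: [-4.6, -10.3, 9.4]
grip_width: 0.0203
```

```bash
python3 -c "
from h import *
st()"
```

```text
along 18.5 off(+x stage) 2.1 z 0.2619 F along -11.1 Fn -2.0 Fz 9.4
tcp [0.5732 0.1617 0.2619] dp mm [0. 0. 0.] units [0. 0. 0.] len 0.0 rot deg [ 0.27 -0.18 -0.65] units [ 0.0023 -0.0015 -0.0054] F [ -4.6 -10.3   9.4] t 9.35
```

```bash
python3 -c "
from h import *
f,o=wrist(); a=f['color'][:,:,::-1]; cv2.imwrite('pics/w8.png',a); cv2.imwrite('pics/w8c.png',cv2.resize(a[190:330,220:420],None,fx=4,fy=4,interpolation=cv2.INTER_CUBIC));st()"
```

```text
along 19.0 off(+x stage) 2.0 z 0.2619 F along -8.8 Fn -0.9 Fz 8.3
tcp [0.5733 0.1621 0.2619] dp mm [0. 0. 0.] units [0. 0. 0.] len 0.0 rot deg [ 0.27 -0.15 -0.64] units [ 0.0023 -0.0013 -0.0054] F [-2.9 -8.4  8.3] t 9.4
```

View pics/w8.png

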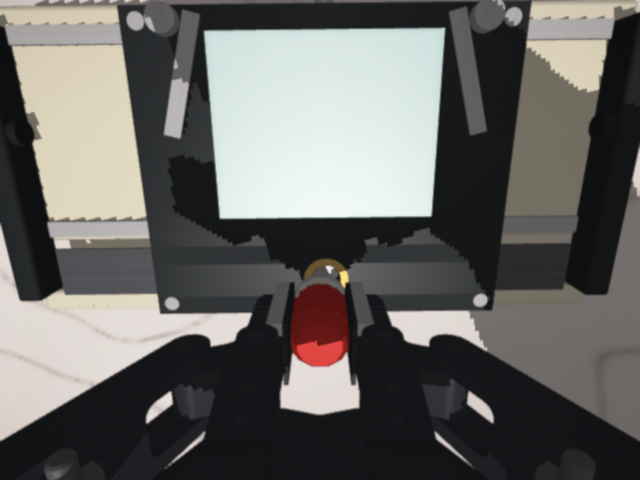

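View pics/w8c.png

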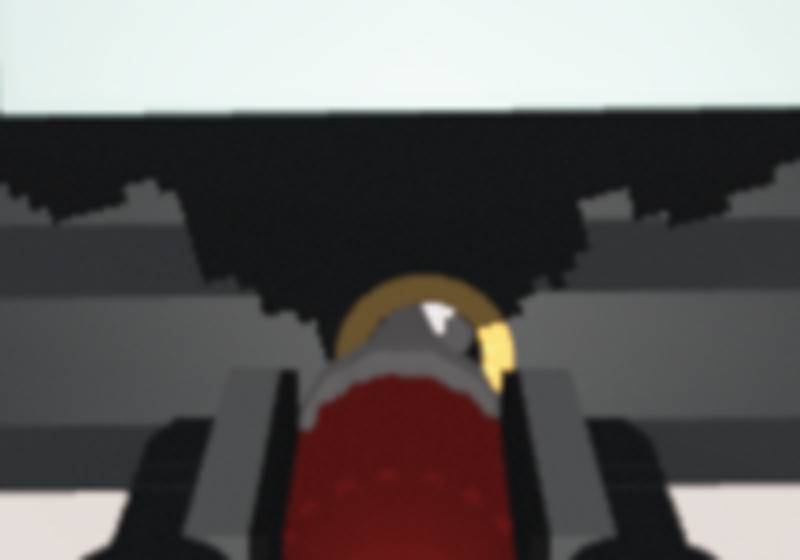

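Emit:
{"op": "apply_moves", "data": {"dp": [[-0.035,0.02,0.001],[-0.035,0.015,0.002],[-0.035,0.01,0.003]], "twist": [[0.002,-0.003,-0.006],[0,-0.003,0],[0,-0.003,0]], "jaw": [255,255,255]}}

```text
clock: 9.7
tcp_pos: [0.5724, 0.1668, 0.2618]
orientation: [-1.928, 2.474, 0.002]
contact_force: [0.6, -4.5, 1.5]
grip_width: 0.0204
```

```bash
python3 -c "
from h import *
st()"
```

```text
along 23.3 off(+x stage) 0.1 z 0.2618 F along -4.3 Fn 1.6 Fz 1.5
tcp [0.5724 0.1668 0.2618] dp mm [0. 0. 0.] units [0. 0. 0.] len 0.0 rot deg [-0.11  0.26 -0.34] units [-0.0009  0.0022 -0.0029] F [ 0.6 -4.5  1.5] t 9.7
```

Emit:
{"op": "apply_moves", "data": {"dp": [[-0.005,0,0.015],[0,0,0.015]], "twist": [[0,0.002,0],[0,0,0]], "jaw": [255,255]}}

```text
clock: 9.9
tcp_pos: [0.5727, 0.1672, 0.2582]
orientation: [-1.929, 2.477, -0.003]
contact_force: [-0.1, -1.7, 2.0]
grip_width: 0.0203
```

```bash
python3 -c "
from h import *
st()"
```

```text
along 23.8 off(+x stage) 0.3 z 0.2582 F along -1.7 Fn 0.3 Fz 2.0
tcp [0.5727 0.1672 0.2582] dp mm [0. 0. 0.] units [0. 0. 0.] len 0.0 rot deg [-0.13  0.02 -0.38] units [-0.0011  0.0001 -0.0031] F [-0.1 -1.7  2. ] t 9.9
```

Emit:
{"op": "apply_moves", "data": {"dp": [[0,0,0.025],[0,0,0.025]], "twist": [[0,0,-0.003],[0,0,0]], "jaw": [255,255]}}

```text
clock: 10.1
tcp_pos: [0.5727, 0.1668, 0.2519]
orientation: [-1.939, 2.472, -0.003]
contact_force: [-0.7, -2.9, 3.6]
grip_width: 0.0202
```

```bash
python3 -c "
from h import *
st()"
```

```text
along 23.3 off(+x stage) 0.3 z 0.2519 F along -3.0 Fn 0.1 Fz 3.6
tcp [0.5727 0.1668 0.2519] dp mm [0. 0. 0.] units [0. 0. 0.] len 0.0 rot deg [-0.11 -0.06  0.02] units [-0.0009 -0.0005  0.0002] F [-0.7 -2.9  3.6] t 10.1
```

Emit:
{"op": "apply_moves", "data": {"dp": [[0,0,0.025],[0,0,0.025]], "twist": [[0,0,0],[0,0,0]], "jaw": [255,255]}}

```text
clock: 10.3
tcp_pos: [0.5729, 0.1673, 0.2458]
orientation: [-1.938, 2.47, -0.003]
contact_force: [-0.4, -1.8, 4.2]
grip_width: 0.0202
```

```bash
python3 -c "
from h import *
st()"
```

```text
along 23.9 off(+x stage) 0.4 z 0.2458 F along -1.8 Fn -0.0 Fz 4.2
tcp [0.5729 0.1673 0.2458] dp mm [0. 0. 0.] units [0. 0. 0.] len 0.0 rot deg [-0.14  0.01  0.03] units [-0.0012  0.0001  0.0003] F [-0.4 -1.8  4.2] t 10.3
```

Emit:
{"op": "apply_moves", "data": {"dp": [[0,0,0.025],[0,0,0.02]], "twist": [[0,0,0],[0,0,0]], "jaw": [255,255]}}

```text
clock: 10.5
tcp_pos: [0.573, 0.168, 0.2402]
orientation: [-1.938, 2.469, -0.002]
contact_force: [-0.9, -1.1, 3.8]
grip_width: 0.0203
```

```bash
python3 -c "
from h import *
st()"
```

```text
along 24.6 off(+x stage) 0.3 z 0.2402 F along -1.3 Fn -0.6 Fz 3.8
tcp [0.573  0.168  0.2402] dp mm [0. 0. 0.] units [0. 0. 0.] len 0.0 rot deg [-0.16  0.07  0.07] units [-0.0013  0.0006  0.0005] F [-0.9 -1.1  3.8] t 10.5
```

Fingertips still have about 10 mm over the carriage; pressing on until the collar resists.

Emit:
{"op": "apply_moves", "data": {"dp": [[0,0,0.015],[0,0,0.015],[0,0,0.02]], "twist": [[0,0,0],[0,0,0],[0,0,0]], "jaw": [255,255,255]}}

```text
clock: 10.8
tcp_pos: [0.5733, 0.1695, 0.2391]
orientation: [-1.938, 2.467, -0.001]
contact_force: [-10.6, -4.3, 30.9]
grip_width: 0.0206
```

```bash
python3 -c "
from h import *
st()"
```

```text
along 26.1 off(+x stage) 0.3 z 0.2391 F along -6.7 Fn -9.3 Fz 30.9
tcp [0.5733 0.1695 0.2391] dp mm [0. 0. 0.] units [0. 0. 0.] len 0.0 rot deg [-0.18  0.16  0.1 ] units [-0.0015  0.0013  0.0008] F [-10.6  -4.3  30.9] t 10.8
```

Emit:
{"op": "apply_moves", "data": {"dp": [[0,0.004,0],[0,0.004,-0.002]], "twist": [[0,0,0],[0,0,0]], "jaw": [255,255]}}

```text
clock: 11.0
tcp_pos: [0.5724, 0.1694, 0.2397]
orientation: [-1.938, 2.467, -0.002]
contact_force: [1.3, -1.2, -1.7]
grip_width: 0.0203
```

```bash
python3 -c "
from h import *
st()
f,o=wrist(); a=f['color'][:,:,::-1]; cv2.imwrite('pics/w9.png',cv2.resize(a[190:390,220:420],None,fx=3,fy=3,interpolation=cv2.INTER_CUBIC))
f=r.grab_frame('scene'); a=f['color'][:,:,::-1];cv2.imwrite('pics/s9.png',cv2.resize(a[190:290,330:450],None,fx=6,fy=6,interpolation=cv2.INTER_CUBIC));st()"
```

```text
along 25.8 off(+x stage) -0.5 z 0.2397 F along -0.9 Fn 1.5 Fz -1.7
tcp [0.5724 0.1694 0.2397] dp mm [0. 0. 0.] units [0. 0. 0.] len 0.0 rot deg [-0.24  0.17  0.1 ] units [-0.002   0.0014  0.0008] F [ 1.3 -1.2 -1.7] t 11.0
along 25.8 off(+x stage) -0.5 z 0.2396 F along -1.9 Fn 1.4 Fz 0.6
tcp [0.5725 0.1694 0.2396] dp mm [0. 0. 0.] units [0. 0. 0.] len 0.0 rot deg [-0.22  0.16  0.09] units [-0.0018  0.0013  0.0008] F [ 0.9 -2.2  0.6] t 11.1
```

View pics/w9.png

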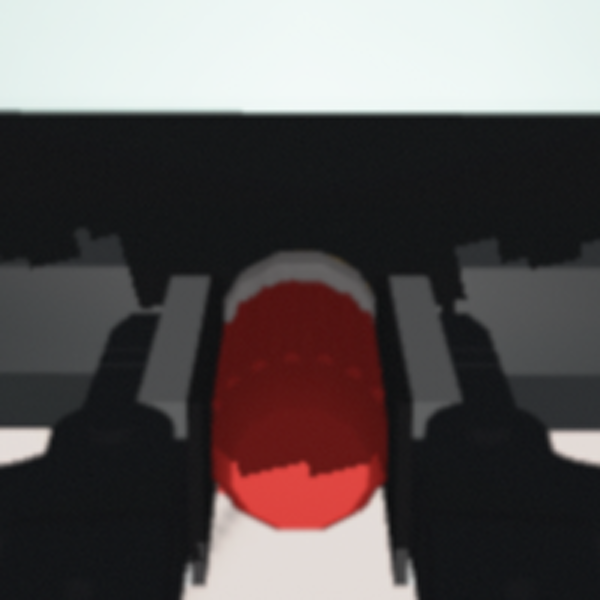

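View pics/s9.png

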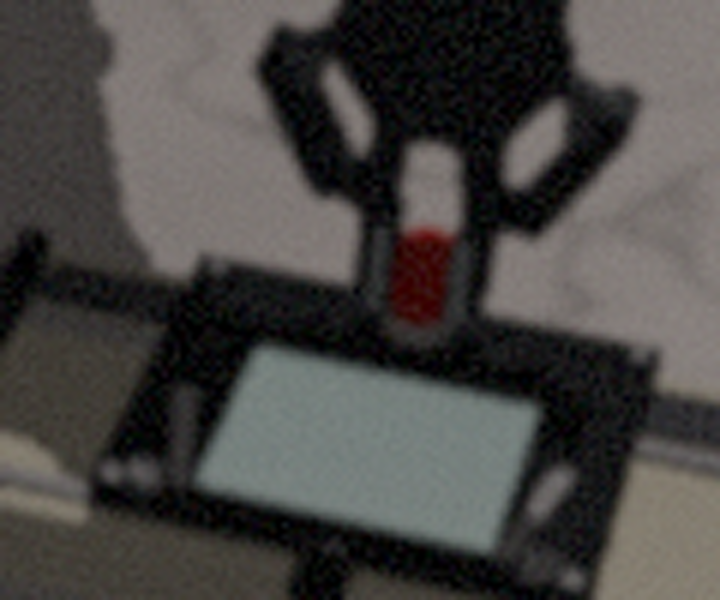

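Emit:
{"op": "apply_moves", "data": {"dp": [[0,0,0],[0,0,0],[0,0,0],[0,0,0],[0,0,0],[0,0,0]], "twist": [[0,0,0],[0,0,0],[0,0,0],[0,0,0],[0,0,0],[0,0,0]], "jaw": [100,90,90,90,90,90]}}

```text
clock: 11.7
tcp_pos: [0.5716, 0.1712, 0.2379]
orientation: [-1.941, 2.466, 0.003]
contact_force: [0.2, -0.5, 0.3]
grip_width: 0.0557
```

Emit:
{"op": "apply_moves", "data": {"dp": [[0,0,-0.05],[0,0,-0.15],[0,0,-0.25],[0,0,-0.25],[0,0,-0.2],[0,0,0]], "twist": [[0,0,0],[0,0,0],[0,0,0],[0,0,0],[0,0,0],[0,0,0]], "jaw": [90,90,90,90,90,90]}}

```text
clock: 12.3
tcp_pos: [0.5712, 0.1708, 0.3512]
orientation: [-1.941, 2.467, 0.004]
contact_force: [0.1, 0.2, -0.5]
grip_width: 0.055
```

```bash
python3 -c "
from h import *
st()
f,o=wrist(); a=f['color'][:,:,::-1]; cv2.imwrite('pics/w10.png',a); np.savez('w10.npz',R=f['R'],t=f['t'],intrinsics=f['intrinsics'],z=f['z_map'])
f=r.grab_frame('scene'); a=f['color'][:,:,::-1];cv2.imwrite('pics/s10.png',cv2.resize(a[190:290,330:450],None,fx=6,fy=6,interpolation=cv2.INTER_CUBIC));st()"
```

```text
along 26.9 off(+x stage) -2.1 z 0.3512 F along 0.2 Fn 0.1 Fz -0.5
tcp [0.5712 0.1708 0.3512] dp mm [0. 0. 0.] units [0. 0. 0.] len 0.0 rot deg [0.03 0.17 0.19] units [0.0002 0.0015 0.0016] F [ 0.1  0.2 -0.5] t 12.3
along 26.3 off(+x stage) -3.0 z 0.348 F along 0.1 Fn -0.5 Fz 0.3
tcp [0.5702 0.1705 0.348 ] dp mm [0. 0. 0.] units [0. 0. 0.] len 0.0 rot deg [0.26 0.01 0.21] units [0.0021 0.0001 0.0017] F [-0.5  0.2  0.3] t 12.4
```

View pics/w10.png

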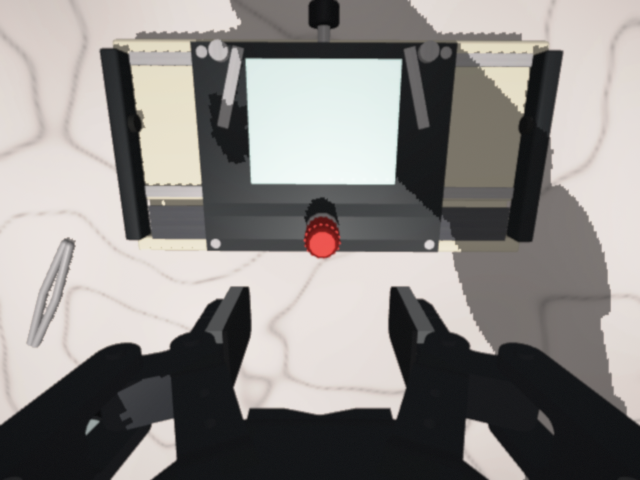

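View pics/s10.png

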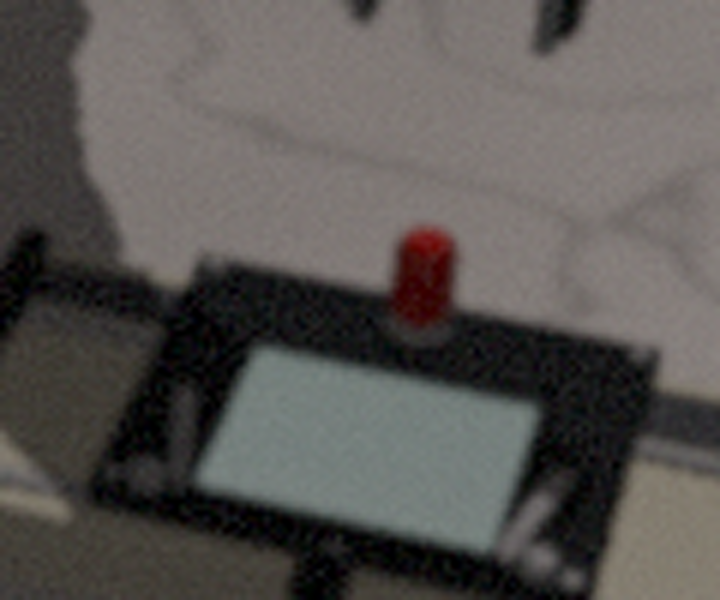

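```bash
python3 -c "
from h import *
f=np.load('w10.npz'); Ki=np.linalg.inv(f['intrinsics'])
a=cv2.imread('pics/w10.png');cv2.imwrite('pics/w10c.png',cv2.resize(a[190:270,270:370],None,fx=7,fy=7,interpolation=cv2.INTER_CUBIC))
P=lambda u,v:f['R'].T@(Ki@[u,v,1]*f['z'][v,u]-f['t'])
for u,v in [(322,243),(318,245),(326,240),(270,235),(380,235),(322,222)]: print(u,v,P(u,v).round(4))
p=ray(f,216,244,.055);q=ray(f,429.5,244.5,.055);print(p,q)
print(ray(f,322,243,.094))
"
```

```text
322 243 [0.5709 0.1703 0.0953]
318 245 [0.5698 0.1731 0.0937]
326 240 [0.5721 0.1674 0.0948]
270 235 [0.5737 0.2083 0.0551]
380 235 [0.5549 0.1306 0.0547]
322 222 [0.5809 0.1678 0.0826]
[0.57629266 0.24854801 0.055     ] [0.53953599 0.09692133 0.055     ]
[0.57055641 0.17033587 0.094     ]
```

View pics/w10c.png

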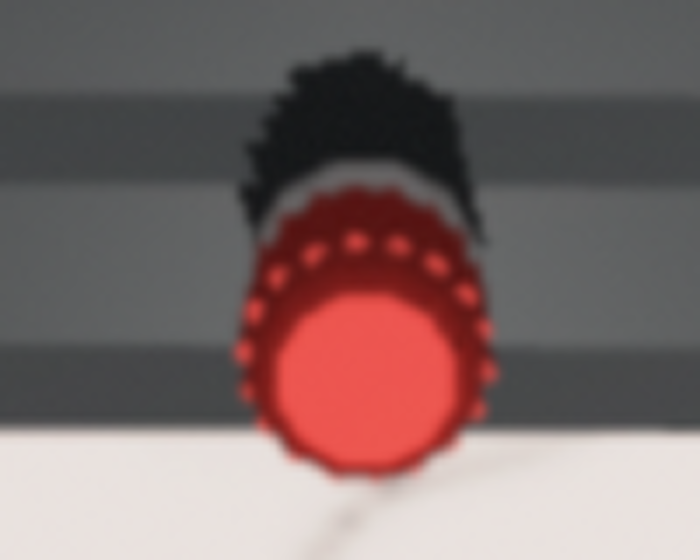

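```bash
python3 -c "
from h import *
f,o=wrist(); Ki=np.linalg.inv(f['intrinsics'])
zz=[(f['R'].T@(Ki@[u,v,1]*f['z_map'][v,u]-f['t']))[2] for u in range(315,330) for v in range(238,250)]
cc=[(f['R'].T@(Ki@[u,v,1]*f['z_map'][v,u]-f['t']))[2] for u in range(240,290) for v in range(230,240)]
print(np.median(zz),np.median(cc)); st(); print(r.hand_in())"
```

```text
0.09376369053968184 0.054869077468415586
along 26.1 off(+x stage) -3.3 z 0.3468 F along -0.1 Fn -0.1 Fz 0.5
tcp [0.5698 0.1703 0.3468] dp mm [0. 0. 0.] units [0. 0. 0.] len 0.0 rot deg [ 0.36 -0.06  0.21] units [ 0.003  -0.0005  0.0017] F [-0.1 -0.1  0.5] t 12.45
the job is handed in; nothing more can be done
None
```

The pin is in the hidden lock hole and pressed home, the gripper has let go and moved clear, and the job was handed in at about 12.5 s of the 54 s allowed. `hand_in()` gives no verdict, so the result rests on my own checks.

I took the red-knobbed pin from the rack, stood its tip on the bed through the brass-collared hole, and slid the carriage about 24 mm. The tip then dropped. I pressed down until the collar stopped against the carriage at about 31 N, then opened the jaws and rose about 11 cm.

**Last checks**
- **Seating:** the knob top is 38.9 mm above the carriage in the wrist camera's depth image. Fully home is 39.0 mm.
- **Alignment and tilt:** the knob top is within about 1 mm of where the hole's axis should be. That puts the tilt under about 1 degree, though the camera calibration is only good to about 2 mm.
- **Release:** wrist force was close to zero, and the gripper was about 11 cm above its release height.
- **Bystanders and glass:** the arm never came near the other things or the glass. I did not measure their positions again at the end.

**Problems along the way**
- **Grip offset:** while held, the pin's tip sat about 2 mm off the tool axis. I allowed for this when entering the hole.
- **Drift while sliding:** the arm wandered up to 2.4 mm sideways with low side force, and I steered it back before the tip dropped.

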